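# Make up two wear-test kits

### The job

Make up the two wear-test kits from the stock on the bench. The three-bay tray takes the pin-on-disc kit: the round wear disc in the large bay at one end, the bigger of the two brass weights in the middle bay and the ball holder in the bay at the other end; the two-bay tray takes the sliding-bar kit: the flat steel block in the large bay and the long pin bar in the narrow bay. Everything stands or lies flat on its bay's floor the way up it is now, set down and not dropped, and the small spare weight, the jar and the wrench stay where they are.

Things in the scene. Friction and masses are not known exactly. Their poses are not given: they have to be found in the camera images.
- disc_mid (a point): Wear disc on its hub, mushroom-shaped, 32 mm high, about 0.24 kg: a round steel disc 56 mm in diameter, 10 mm thick, with a dark circular wear track on top, on a hub 32 mm in diameter. It stands on the hub; grip it across the disc, whose rim lies 22 to 32 mm above the underside. The point is on the axis, 16 mm above the underside; z is up.
- weight_mid (a point): The bigger brass weight: cylinder 42 mm in diameter and 30 mm high, then a neck 14 mm in diameter and 10 mm high, then a knob 24 mm in diameter and 14 mm high on top; 54 mm high in all, about 0.34 kg. The point is on the axis, 27 mm above its underside; z is up.
- ball_holder_mid (a point): Ball holder: steel, upright, 48 mm high, about 0.12 kg; a round foot flange 36 mm in diameter, 10 mm high, then a straight stem 18 mm in diameter from 10 to 42 mm above the underside, with a dark band near the top and a 12 mm steel ball half sunk in its top. The point is on the axis, 24 mm above the underside; z is up.
- block_mid (a point): Flat test block: a dark steel rectangular block lying flat, 44 mm along its x, 70 mm along its y, 20 mm high, with a bright ground stripe along the middle of its top, about 0.45 kg. The point is at its centre, 10 mm above its underside; z is up.
- pin_bar_mid (a point): Pin bar: a plain aluminium bar lying flat, 18 mm along its x, 90 mm along its y, 24 mm high, about 0.14 kg. On its top, near the +y end, a dark steel pin 8 mm in diameter stands 12 mm up; two small screw heads (3 mm high) sit 22 mm to the +y and 36 mm to the -y side of the middle. The point is at the bar's centre, 12 mm above the underside; z is up.
- tray_three: Shallow three-bay tray (grey floor, pale walls) fixed to the bench, 212 mm in x, 80 mm in y; floor 2 mm thick, walls 3 mm thick, tops 8 mm above the bench. Bays in a row along x, each 74 mm wide in y, centred at y = 0: large, 80 mm long, centred at x = -63 mm; middle, 64 mm long, at x = +12 mm; small end bay, 56 mm long, at x = +75 mm. Origin: centre of its underside, z up.
- tray_two: Shallow two-bay tray (grey floor, pale walls) fixed to the bench, 129 mm in x, 110 mm in y; floor 2 mm thick, walls 3 mm thick, tops 8 mm above the bench. Bays side by side in x, each 104 mm long in y, centred at y = 0: large, 70 mm wide, centred at x = -26.5 mm; narrow, 50 mm wide, at x = +36.5 mm. Block and bar fit with their y along the tray's y, either way round. Origin: centre of its underside, z up.
- spare_weight_mid (a point): The small spare brass weight, not wanted in either kit: same shape as the bigger one but 30 mm in diameter (21 mm high), with neck and an 18 mm knob, 40 mm high in all, 0.13 kg, standing among the stock. The point is on the axis, 20 mm above its underside. It must stay where it is.
- jar: A small amber glass jar with a white cap, 48 mm in diameter and 55 mm high, standing beyond the stock; bystander, must stay where it is. The origin is at the centre of its underside.
- wrench: A flat steel wrench 150 mm long lying beyond the stock, roughly crosswise; bystander, must stay where it is. The origin is under its middle; x along the tool.
There are look-alikes about, which are no part of the job. Leave any green or red look-alike of the part that bears ball_holder_mid alone.

How it is judged:
By the outcome, as a careful person would: the job done as asked, in the order asked, and still so for the second after the job is handed in, with the robot touching nothing.
It also fails if it takes over 120 s, if anything falls off the work surface, if the arm or the gripper's body presses on something with over 40 N, if the wrist force passes 120 N, or if a joint passes its speed limit or range.

### The arm

A 7-joint arm with a two-finger parallel gripper is mounted at the origin on the work surface. World frame = base frame: x ahead of the robot, y to its left, z up, the work surface at z = 0. Lengths are in m, angles in rad, forces in N, time in s.
With the tool pointing down it reaches from about 0.425 to 0.925 m from the base axis. Payload 6.8 kg.
Tool frame: the origin (TCP) lies between the finger pads; the fingertips stand 19 mm ahead of it and the grasp point (between the pads) is the TCP (bot.tip_reach is the distance from the TCP to the fingertips, in m); z points along the fingers, y is the line along which they close (so a half turn about z gives the same grasp; the last joint's range is limited). The gripper opens to 88 mm and grips with 3 to 60 N. Pads are 20 mm wide; open, the fingers measure 115 mm over their backs; the gripper's body (75 mm by 178 mm) begins 61 mm behind the grasp point.
Start: joints at [-1.379, 0.477, 0.022, 1.555, -0.011, 1.109, -0.083], TCP at [0.199, 0.645, 0.242] pointing down, gripper open.
Joint ranges: [-2.96, 2.96], [-0.34, 2.1], [-1.41, 1.46], [0.24, 2.44], [-1.37, 4.51], [0.17, 1.92], [-2.96, 2.96]. Speed limits (rad/s): [2.39, 2.39, 3.14, 3.14, 3.14, 3.14, 3.14].

### API

Orientations are given as a unit quaternion [w, x, y, z].
In Python, from rig import bot gives the robot as it stands.
- The arm moves only by the tool play_rows, never from a script. Its argument "rows" is a list that holds one entry, the list of rows, each a list of 4 numbers: the shift along the tool's x, y, z in units of 0.6 m (1.0 is 0.6 m), then the turn about the tool's z in units of pi rad (1.0 is pi rad). A call has 1 to 5 rows; each row shifts and turns the commanded pose from where the row before left it, along the tool's axes as they then stand; what a row does not reach is not made up. A row lasts 1/10 s, in which the tool goes at most 50 mm and 8.59 degrees, less where a joint would pass 70% of its speed; a pose out of reach is approached as far as the arm can. A call with a number of a shift or a turn outside -1 to 1 is refused whole. A call with a gripper value outside its range is refused whole. "gripper" is the closure, from 0 (fully open) to 1 (shut), set as the call begins (left out, the last holds). The fingers move at their own pace and stop on an object; "squeeze" is the grip in N (left out, the last holds). Time passes only in rows, so rows that do not move let the fingers close. It gives the time, the measured TCP pose, the force, the opening and the grip force at its end, in the units of the state.
- bot.get_state(): the state, without advancing time (a new reading comes with each control period).
- bot.grab_frame(name): name is "scene" or "top"; returns a dict with "frame" (384x512x3 uint8, red, green, blue), "intrinsics" (3x3 intrinsics, pixels), "k1" (the pictures are not rectified: a ray, as slopes to the right and down, at radius r is drawn at 1 + k1 r^2 times it, then the intrinsics apply), "origin" and "orientation" of the camera in the world. Camera axes: x right, y down, z forward; pixel columns grow to the right and rows downward; lengths in m; the calibration is good to about 2 mm. A picture is of the moment at which its call begins. There is no depth.
- bot.job_done(): hands the job in; it is judged then, once.
The state is a dict: "time_s": time; "joint_pos": joint angles; "qvel": joint speeds; "joint_efforts": joint torques, N m; "tcp_pos": TCP position; "ee_rot": TCP orientation; "contact_force": force on the tool from outside, world axes, zero at the start; "ft_torque": the same for the moment, N m; "gripper_width": finger opening in m; "gripper_force": force on a finger pad.
Only numpy, scipy, OpenCV 4.12 (cv2) and the standard library are available. Lean on these libraries where they do the work, as an engineer would, in place of code of your own. Each camera call takes 0.05 s, during which the arm holds its last target. There are 200 camera calls.

## Working session

There is one attempt and no reset: what is moved stays moved. The work goes in short steps, Python scripts to look and compute and a tool call to move; the robot and the scene stay as the last step left them, time stands still between calls to the robot, and variables do not carry over. Pictures are saved under pics/ and viewed, at most 14 in all, crops included, and the job is handed in when it is done.

Besides the shell and the picture viewer there is one more tool, called after "Request:" as name(argument=value, ...) on one line, values as JSON. play_rows: Moves the arm, as the interface text tells. Its arguments: {"type":"object","properties":{"rows":{"type":"array","items":{"type":"array","items":{"type":"array","items":{"type":"number"}}}},"gripper":{"type":"number"},"squeeze":{"type":"number"}},"required":["rows"]}

```bash
ls; mkdir -p pics; cat > h.py <<'E'
import numpy as np, cv2
from rig import bot
from scipy.spatial.transform import Rotation as R
def grab(n):
    f=bot.grab_frame(n); return f
def ray(f,uv):
    K=np.array(f["intrinsics"]); k1=f["k1"]
    d=cv2.undistortPoints(np.array(uv,float).reshape(-1,1,2),K,np.array([k1,0,0,0.])).reshape(-1,2)
    q=f["orientation"]; M=R.from_quat([q[1],q[2],q[3],q[0]]).as_matrix()
    return np.array(f["origin"]),np.c_[d,np.ones(len(d))]@M.T
def plane(f,uv,z):
    o,d=ray(f,uv); return o+d*((z-o[2])/d[:,2])[:,None]
def proj(f,P):
    q=f["orientation"]; M=R.from_quat([q[1],q[2],q[3],q[0]]).as_matrix()
    p=cv2.projectPoints((np.atleast_2d(P)-f["origin"])@M,np.zeros(3),np.zeros(3),np.array(f["intrinsics"]),np.array([f["k1"],0,0,0.]))[0]
    return p.reshape(-1,2)
def save(f,name,crop=None,s=1.5):
    im=f["frame"][:,:,::-1]
    if crop: a,b,c,d=crop; im=im[b:d,a:c]
    cv2.imwrite("pics/"+name,cv2.resize(im,None,fx=s,fy=s,interpolation=cv2.INTER_CUBIC))
E
python3 - <<'E'
from h import *
for n in("scene","top"):
    f=grab(n); save(f,n+"0.png"); np.save(n+"0.npy",f,allow_pickle=True); print(n,f["intrinsics"],f["k1"],f["origin"],f["orientation"])
s=bot.get_state(); print(s)
E
```

```text
pics
scene [[353.42102631   0.         258.25720428]
 [  0.         353.42102631 189.86072622]
 [  0.           0.           1.        ]] 0.01247659029119995 [1.10110912 0.20103154 0.59798165] [-0.22126044  0.50251373  0.77260568 -0.3187542 ]
top [[441.95852723   0.         260.24331862]
 [  0.         441.95852723 186.48851316]
 [  0.           0.           1.        ]] 0.046028399870859896 [ 0.44192192 -0.01094109  0.96510993] [ 0.05598301 -0.69761431  0.71316317 -0.0399809 ]
{'time_s': 0.1, 'joint_pos': array([-1.37908747,  0.47770719,  0.02236867,  1.55631457, -0.01146283,
        1.10930001, -0.08309563]), 'qvel': array([-1.79033646e-04, -2.56200999e-03, -4.57094291e-05, -3.66676900e-03,
        2.50702008e-04,  8.71037974e-04, -3.71363463e-04]), 'joint_efforts': array([ 4.72505606e-03, -5.84088600e+01,  1.54077016e+00, -2.73311055e+01,
       -5.40452683e-02,  1.31569835e-02,  3.15035345e-05]), 'tcp_pos': array([0.19923935, 0.64440605, 0.24080236]), 'ee_rot': array([-3.95777331e-05,  1.49334560e-01,  9.88786402e-01, -7.99425258e-04]), 'contact_force': array([ 0.19259704, -0.30851183,  0.15714149]), 'ft_torque': array([-0.00834673,  0.00239709,  0.02362636]), 'gripper_force': 0.0, 'gripper_width': 0.08772756091105802}
```

View pics/top0.png

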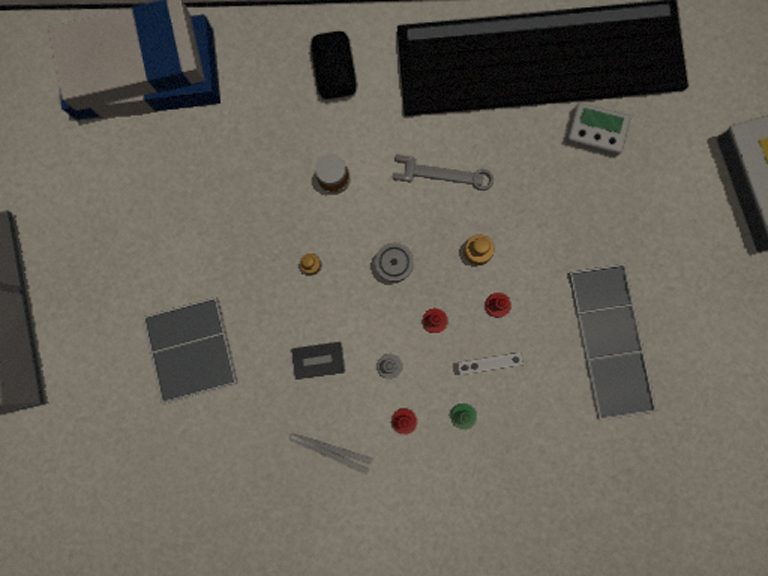

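View pics/scene0.png

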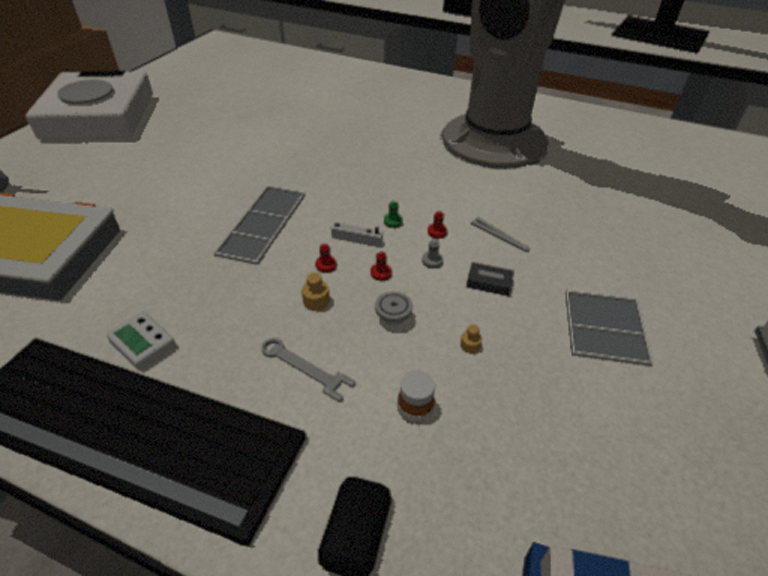

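The top view (in 768-wide pixels) shows:
- **Stock:** disc (394,262), big weight (480,249), spare weight (310,264), grey ball holder (389,366), block (318,360), bar (488,363).
- **Tray three:** quad from (570,270) to (653,410), with the large bay at the bottom end.
- **Tray two:** quad from (146,318) to (236,382), with the large bay at the bottom and the narrow bay at the top.
- **Look-alikes:** the red and green ones lie around the holder.

The scene view agrees. The bar's pin appears near the end towards the holder.

```bash
python3 - <<'E'
from h import *
f=np.load("top0.npy",allow_pickle=True).item(); im=f["frame"]
save(f,"t_stock.png",(185,150,365,295),4.4)
lab=cv2.cvtColor(im,cv2.COLOR_RGB2LAB).astype(float)
bg=cv2.medianBlur(im,3); bgm=np.dstack([cv2.blur(lab[:,:,i],(1,1)) for i in range(3)])
med=np.median(lab[150:300,80:450].reshape(-1,3),axis=0); print(med)
m=(np.linalg.norm(bgm-med,axis=2)>22).astype(np.uint8)
m=cv2.morphologyEx(m,cv2.MORPH_CLOSE,np.ones((3,3)))
n,l,st,c=cv2.connectedComponentsWithStats(m)
for i in range(1,n):
    x,y,w,h,a=st[i]
    if a>60 and 70<x<450 and y>90:
        cs=cv2.findContours((l==i).astype(np.uint8),0,2)[0][0]
        r=cv2.minAreaRect(cs); b=cv2.boxPoints(r)
        print((x,y,w,h,a),c[i].round(1),plane(f,[r[0]],0.02)[0].round(4),"rect",np.round(r[1],1),round(r[2],1), np.median(lab[l==i],axis=0))
        if a>2000: print(plane(f,b,.008).round(4))
E
```

```text
[127. 128. 135.]
(np.int32(261), np.int32(103), np.int32(68), np.int32(24), np.int32(667)) [293.8 115.6] [ 0.7287 -0.0706  0.02  ] rect [67.1 17.4] 6.3 [ 93. 128. 131.]
(np.int32(208), np.int32(111), np.int32(26), np.int32(20), np.int32(255)) [220.7 122.6] [0.719  0.0938 0.02  ] rect [17.1 25.3] 81.5 [ 55. 129. 133.]
(np.int32(306), np.int32(156), np.int32(24), np.int32(22), np.int32(387)) [317.5 166.9] [ 0.6104 -0.1161  0.02  ] rect [19.8 23.3] 45.0 [100. 134. 155.]
(np.int32(247), np.int32(162), np.int32(29), np.int32(28), np.int32(605)) [260.9 175.7] [0.5942 0.0071 0.02  ] rect [25.5 28.3] 45.0 [ 97. 128. 131.]
(np.int32(199), np.int32(169), np.int32(16), np.int32(15), np.int32(185)) [206.4 176.1] [0.5971 0.1254 0.02  ] rect [14. 15.] 90.0 [ 92. 134. 154.]
(np.int32(378), np.int32(176), np.int32(58), np.int32(104), np.int32(3867)) [406.6 227.7] [ 0.4764 -0.2981  0.02  ] rect [102.4  40.4] 78.7 [ 84. 128. 130.]
[[ 0.5778 -0.2447  0.008 ]
 [ 0.5931 -0.3302  0.008 ]
 [ 0.3796 -0.3563  0.008 ]
 [ 0.3644 -0.2738  0.008 ]]
(np.int32(323), np.int32(195), np.int32(18), np.int32(17), np.in
[... 686 characters left out ...]
32(17), np.int32(217)) [258.9 243.9] [0.4484 0.0143 0.02  ] rect [16. 16.] 90.0 [ 95. 128. 131.]
(np.int32(302), np.int32(239), np.int32(17), np.int32(11), np.int32(90)) [309.3 244.6] [ 0.445  -0.0933  0.02  ] rect [ 9.1 16.4] 81.9 [ 74. 128. 131.]
(np.int32(299), np.int32(269), np.int32(19), np.int32(17), np.int32(251)) [308.5 277. ] [ 0.3781 -0.0867  0.02  ] rect [16. 18.] 90.0 [ 80. 112. 141.]
(np.int32(260), np.int32(272), np.int32(18), np.int32(18), np.int32(251)) [269.  280.4] [ 0.3724 -0.0041  0.02  ] rect [17. 17.] 90.0 [ 61. 157. 145.]
(np.int32(193), np.int32(289), np.int32(54), np.int32(26), np.int32(413)) [221.8 301. ] [0.3335 0.0995 0.02  ] rect [55.4 10.5] 20.0 [100. 128. 132.]
```

View pics/t_stock.png

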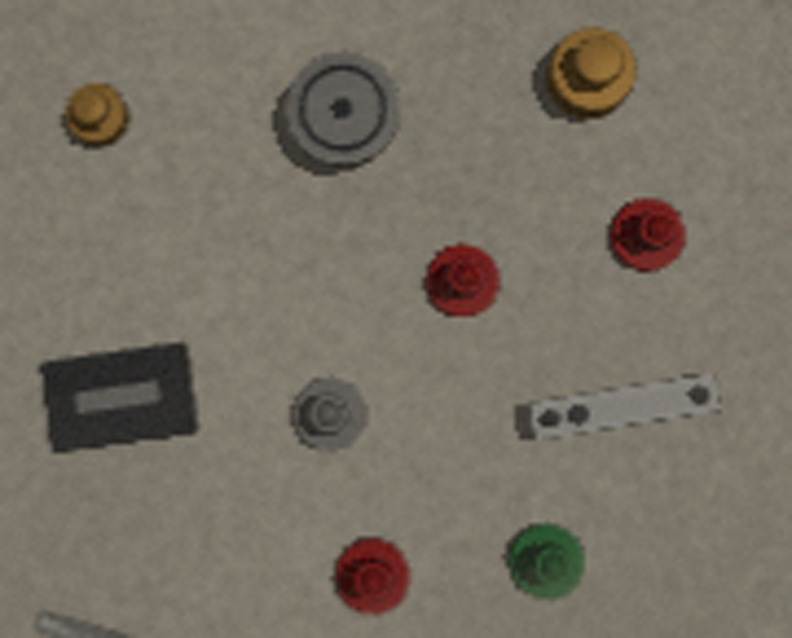

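```bash
cat >> h.py <<'E'
def crop_pt(u,v): return [(u+.5)/4.4-.5+185,(v+.5)/4.4-.5+150]
def wrap(a): return (a+90)%180-90
def toolyaw(s):
    q=s["ee_rot"]; M=R.from_quat([q[1],q[2],q[3],q[0]]).as_matrix(); return M,np.degrees(np.arctan2(M[1,1],M[0,1]))
E
python3 - <<'E'
from h import *
f=np.load("top0.npy",allow_pickle=True).item()
P=lambda u,v,z: plane(f,[crop_pt(u,v)],z)[0].round(4)
print("disc",P(341,107.5,.032)); print("weight",P(600,59,.054),P(594,73,.03)); print("holder",P(329,414,.01),P(328,414,.048))
b=np.array([P(*p,.02) for p in[(40,363),(185,344),(197,433),(55,451)]]); print("block",b.mean(0),[np.degrees(np.arctan2(d[1],d[0])) for d in (b[0]-b[1],b[3]-b[2])], np.linalg.norm(b-np.roll(b,1,0),axis=1))
b=np.array([P(*p,.024) for p in[(530,400),(716,375),(720,408),(535,438)]]); print("bar",b.mean(0),[np.degrees(np.arctan2(d[1],d[0])) for d in (b[0]-b[1],b[3]-b[2])], np.linalg.norm(b-np.roll(b,1,0),axis=1), "pin",P(550,416,.03))
T3=(np.array([.4788,-.3013]),7.2,106,40,[-24.5+1.5-0.0,45.5]); T2=(np.array([.4791,.3005]),13.4,64.5,55,[10])
im=f["frame"][:,:,::-1]
big=cv2.resize(im,None,fx=4,fy=4,interpolation=cv2.INTER_CUBIC)
for c,a,hx,hy,dv in(T3,T2):
    a=np.radians(a); M=np.array([[np.cos(a),-np.sin(a)],[np.sin(a),np.cos(a)]])
    for sx in(-1,1):
        for sy in(-1,1):
            w=np.r_[c+M@np.array([sx*hx,sy*hy])/1e3,.008]; p=proj(f,w)[0]; q=tuple(int(t) for t in (p+.5)*4)
            cv2.circle(big,q,3,(0,0,255),1); print(w,p.round(1))
out=np.hstack([big[175*4:285*4,370*4:445*4],big[185*4:295*4,88*4:168*4]])
cv2.imwrite("pics/trays.png",out); print(out.shape)
E
```

```text
disc [0.5965 0.0044 0.032 ]
weight [ 0.6131 -0.1193  0.054 ] [ 0.6108 -0.119   0.03  ]
holder [0.4491 0.0137 0.01  ] [0.4488 0.0132 0.048 ]
block [0.459025 0.114725 0.02    ] [np.float64(96.16147810367062), np.float64(95.91755575243079)] [0.04292528 0.07080904 0.04313931 0.06886697]
bar [ 0.450325 -0.128225  0.024   ] [np.float64(96.47440674030788), np.float64(98.12101787991577)] [0.01818928 0.08957126 0.01563873 0.08919445] pin [ 0.4459 -0.0918  0.03  ]
[ 0.37864917 -0.35426991  0.008     ] [436.  274.5]
[ 0.36862251 -0.27490073  0.008     ] [397.8 279.9]
[ 0.58897749 -0.32769927  0.008     ] [415.9 175.5]
[ 0.57895083 -0.24833009  0.008     ] [379. 181.]
[0.42910209 0.23204959 0.008     ] [157.9 255.4]
[0.40360982 0.33905493 0.008     ] [107.6 268.7]
[0.55459018 0.26194507 0.008     ] [144.9 197.5]
[0.52909791 0.36895041 0.008     ] [ 95.5 210.3]
(440, 620, 3)
```

View pics/trays.png

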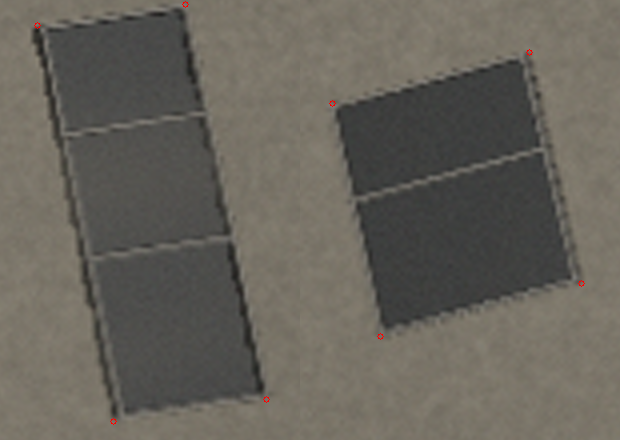

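The tray crop shows my corner marks within about 2 mm of the real corners. The bay order is as expected: tray three's large bay is at the low-x end and tray two's narrow bay is at the high-x end.

```bash
cat >> h.py <<'E'
def plan(x,y,z,yaw=None,n=None,off=0):
    s=bot.get_state(); p=np.array(s["tcp_pos"]); M,y0=toolyaw(s)
    t=np.array([x,y,z]); dy=0 if yaw is None else wrap(yaw-y0)+off
    k=int(max(np.ceil(np.linalg.norm(t-p)/.048),np.ceil(abs(dy)/8.1),1)); k=max(k,n or 1)
    rows=[]
    for i in range(k):
        d=M.T@((t-p)/k)/.6; rows.append([*(round(float(v),3) for v in d),round(-dy/k/180,3)])
        M=M@R.from_euler('z',-dy/k,degrees=True).as_matrix()
    print("yaw",round(y0,1),"p",p.round(4),"q",np.array(s["joint_pos"]).round(2),"F",np.array(s["contact_force"]).round(1),"w",round(s["gripper_width"],4),s["time_s"],"turn",dy)
    for i in range(0,k,5): print([rows[i:i+5]])
E
python3 -c "
from h import *
plan(.5965,.0044,.15,97)"
```

```text
yaw 72.8 p [0.1992 0.6444 0.2408] q [-1.38  0.48  0.02  1.56 -0.01  1.11 -0.08] F [ 0.2 -0.3  0.2] w 0.0877 0.1 turn 24.17674353252923
[[[-0.059, -0.051, 0.01, np.float64(-0.008)], [-0.058, -0.053, 0.01, np.float64(-0.008)], [-0.056, -0.055, 0.01, np.float64(-0.008)], [-0.055, -0.056, 0.01, np.float64(-0.008)], [-0.053, -0.057, 0.01, np.float64(-0.008)]]]
[[[-0.052, -0.059, 0.01, np.float64(-0.008)], [-0.05, -0.06, 0.01, np.float64(-0.008)], [-0.049, -0.061, 0.01, np.float64(-0.008)], [-0.047, -0.063, 0.01, np.float64(-0.008)], [-0.045, -0.064, 0.01, np.float64(-0.008)]]]
[[[-0.044, -0.065, 0.01, np.float64(-0.008)], [-0.042, -0.066, 0.01, np.float64(-0.008)], [-0.04, -0.067, 0.01, np.float64(-0.008)], [-0.038, -0.068, 0.01, np.float64(-0.008)], [-0.037, -0.069, 0.01, np.float64(-0.008)]]]
[[[-0.035, -0.07, 0.01, np.float64(-0.008)]]]
```

Request:
play_rows(rows=[[[-0.059,-0.051,0.01,-0.008],[-0.058,-0.053,0.01,-0.008],[-0.056,-0.055,0.01,-0.008],[-0.055,-0.056,0.01,-0.008],[-0.053,-0.057,0.01,-0.008]]])

```text
time_s: 0.6
tcp_pos: [0.3232, 0.4429, 0.2112]
ee_rot: [-0.0, 0.086, 0.996, -0.0]
contact_force: [0.5, -0.1, 0.8]
gripper_width: 0.0877
gripper_force: 0.0
```

Request:
play_rows(rows=[[[-0.052,-0.059,0.01,-0.008],[-0.05,-0.06,0.01,-0.008],[-0.049,-0.061,0.01,-0.008],[-0.047,-0.063,0.01,-0.008],[-0.045,-0.064,0.01,-0.008]]])

```text
time_s: 1.1
tcp_pos: [0.445, 0.2422, 0.1814]
ee_rot: [-0.0, 0.024, 1.0, -0.0]
contact_force: [1.5, 1.3, 0.1]
gripper_width: 0.0877
gripper_force: 0.0
```

Request:
play_rows(rows=[[[-0.044,-0.065,0.01,-0.008],[-0.042,-0.066,0.01,-0.008],[-0.04,-0.067,0.01,-0.008],[-0.038,-0.068,0.01,-0.008],[-0.037,-0.069,0.01,-0.008]]])

```text
time_s: 1.6
tcp_pos: [0.566, 0.0414, 0.1512]
ee_rot: [-0.0, -0.039, 0.999, 0.0]
contact_force: [0.1, 0.6, -0.0]
gripper_width: 0.0881
gripper_force: 0.0
```

Request:
play_rows(rows=[[[-0.035,-0.07,0.01,-0.008],[0,0,0,0],[0,0,0,0],[0,0,0,0]]])

```text
time_s: 2.0
tcp_pos: [0.5891, 0.0044, 0.1454]
ee_rot: [-0.0, -0.052, 0.999, 0.0]
contact_force: [-0.5, 0.6, 1.0]
gripper_width: 0.0875
gripper_force: 0.0
```

```bash
python3 -c "
from h import *
plan(.5965,.0044,.028,97)"
```

```text
yaw 95.9 p [0.5891 0.0044 0.1454] q [-0.26  0.45  0.19  1.86 -0.11  0.84  1.66] F [-0.5  0.6  1. ] w 0.0875 2.0 turn 1.052566873766267
[[[-0.004, -0.0, 0.065, np.float64(-0.002)], [-0.004, -0.001, 0.065, np.float64(-0.002)], [-0.004, -0.001, 0.065, np.float64(-0.002)]]]
```

Request:
play_rows(rows=[[[-0.004,-0.001,0.065,-0.002],[-0.004,-0.001,0.065,-0.002],[-0.004,-0.001,0.065,-0.002],[0,0,0,0],[0,0,0,0]]])

```text
time_s: 2.5
tcp_pos: [0.5966, 0.0033, 0.029]
ee_rot: [-0.001, -0.061, 0.998, 0.0]
contact_force: [1.0, -0.3, 0.6]
gripper_width: 0.0876
gripper_force: 0.0
```

Request:
play_rows(rows=[[[0,0,0,0],[0,0,0,0],[0,0,0,0],[0,0,0,0],[0,0,0,0]]], gripper=1, squeeze=25)

```text
time_s: 3.0
tcp_pos: [0.5976, 0.0026, 0.0296]
ee_rot: [0.001, -0.061, 0.998, 0.0]
contact_force: [-1.5, 1.7, 6.4]
gripper_width: 0.0553
gripper_force: 25.0
```

```bash
python3 -c "
from h import *
f=grab('top');save(f,'g1.png',(200,90,340,250),4)
plan(.5965,.0044,.028,97)"
```

```text
yaw 97.0 p [0.5976 0.0026 0.0296] q [-0.22  0.63  0.15  1.9  -0.15  0.63  1.71] F [-0.9  1.4  6.8] w 0.0552 3.05 turn 0.040315160583361376
[[[0.001, 0.003, 0.003, np.float64(-0.0)]]]
```

Request:
play_rows(rows=[[[0,0,-0.03,0],[0,0,-0.06,0],[0,0,-0.06,0],[0,0,0,0]]])

```text
time_s: 3.45
tcp_pos: [0.5999, 0.0015, 0.123]
ee_rot: [0.004, -0.06, 0.998, 0.0]
contact_force: [0.8, 0.2, -2.9]
gripper_width: 0.0553
gripper_force: 25.0
```

```bash
python3 -c "
from h import *
plan(.4163,-.3092,.12,97.2)"
```

```text
yaw 96.9 p [0.5999 0.0015 0.123 ] q [-0.24  0.49  0.18  1.86 -0.12  0.8   1.69] F [ 0.8  0.2 -2.9] w 0.0553 3.45 turn 0.294463833408912
[[[0.046, -0.06, 0.0, np.float64(-0.0)], [0.046, -0.06, 0.0, np.float64(-0.0)], [0.046, -0.06, 0.0, np.float64(-0.0)], [0.046, -0.06, 0.0, np.float64(-0.0)], [0.046, -0.06, 0.0, np.float64(-0.0)]]]
[[[0.046, -0.06, 0.0, np.float64(-0.0)], [0.046, -0.059, 0.0, np.float64(-0.0)], [0.046, -0.059, 0.0, np.float64(-0.0)]]]
```

Request:
play_rows(rows=[[[0.046,-0.06,0,0],[0.046,-0.06,0,0],[0.046,-0.06,0,0],[0.046,-0.06,0,0],[0.046,-0.06,0,0]]])

```text
time_s: 3.95
tcp_pos: [0.4797, -0.1947, 0.1175]
ee_rot: [-0.001, -0.061, 0.998, 0.0]
contact_force: [1.1, -0.6, -3.1]
gripper_width: 0.0554
gripper_force: 25.0
```

Request:
play_rows(rows=[[[0.046,-0.06,0,0],[0.046,-0.059,0,0],[0.046,-0.059,0,0],[0,0,0,0],[0,0,0,0]]])

```text
time_s: 4.45
tcp_pos: [0.4109, -0.3102, 0.1177]
ee_rot: [-0.001, -0.059, 0.998, 0.0]
contact_force: [1.0, -0.8, -2.4]
gripper_width: 0.055
gripper_force: 25.0
```

```bash
python3 -c "
from h import *
plan(.4163,-.3092,.045,97.2)
f=grab('top');save(f,'d1.png',(350,150,470,300),4)"
```

```text
yaw 96.7 p [ 0.4109 -0.3102  0.1177] q [ 0.33  0.39  0.24  2.06 -0.14  0.71  2.34] F [ 1.  -0.8 -2.4] w 0.055 4.45 turn 0.4517186391736061
[[[-0.005, 0.0, 0.061, np.float64(-0.001)], [-0.005, 0.0, 0.061, np.float64(-0.001)]]]
```

Request:
play_rows(rows=[[[-0.005,0,0.04,-0.001],[-0.005,0,0.045,-0.001],[0,0,0.04,0],[0,0,0,0],[0,0,0,0]]])

```text
time_s: 5.0
tcp_pos: [0.4189, -0.3076, 0.0434]
ee_rot: [-0.001, -0.065, 0.998, 0.001]
contact_force: [0.3, 0.5, -3.0]
gripper_width: 0.0556
gripper_force: 25.0
```

```bash
python3 -c "
from h import *
plan(.4163,-.3092,.0316,97.2)"
```

```text
yaw 97.4 p [ 0.4189 -0.3076  0.0434] q [ 0.36  0.52  0.2   2.08 -0.18  0.56  2.38] F [ 0.3  0.5 -3. ] w 0.0556 5.0 turn -0.21428774324540711
[[[0.005, -0.002, 0.02, np.float64(0.001)]]]
```

Request:
play_rows(rows=[[[0.004,-0.002,0.007,0],[0,0,0.007,0],[0,0,0.003,0],[0,0,0,0],[0,0,0,0]]])

```text
time_s: 5.5
tcp_pos: [0.4164, -0.3104, 0.0336]
ee_rot: [0.0, -0.064, 0.998, -0.0]
contact_force: [-0.1, 0.3, -2.7]
gripper_width: 0.0556
gripper_force: 25.0
```

Request:
play_rows(rows=[[[0,0,0.002,0],[0,0,0,0],[0,0,0,0]]])

```text
time_s: 5.8
tcp_pos: [0.4163, -0.3103, 0.0323]
ee_rot: [-0.0, -0.064, 0.998, 0.0]
contact_force: [-0.2, 0.3, -2.9]
gripper_width: 0.0555
gripper_force: 25.0
```

Request:
play_rows(rows=[[[0,0,0.002,0],[0,0,0,0],[0,0,0,0]]])

```text
time_s: 6.1
tcp_pos: [0.4164, -0.3104, 0.0315]
ee_rot: [0.0, -0.064, 0.998, 0.0]
contact_force: [-1.2, 1.1, 6.0]
gripper_width: 0.0553
gripper_force: 25.0
```

Request:
play_rows(rows=[[[0,0,0,0],[0,0,0,0],[0,0,0,0],[0,0,0,0],[0,0,0,0]]], gripper=0)

```text
time_s: 6.6
tcp_pos: [0.4163, -0.3103, 0.031]
ee_rot: [-0.0, -0.064, 0.998, 0.0]
contact_force: [-0.8, -1.2, 0.2]
gripper_width: 0.0874
gripper_force: 0.0
```

Request:
play_rows(rows=[[[0,0,-0.03,0],[0,0,-0.06,0],[0,0,-0.07,0],[0,0,-0.05,0],[0,0,0,0]]])

```text
time_s: 7.1
tcp_pos: [0.4185, -0.3119, 0.161]
ee_rot: [0.003, -0.064, 0.998, -0.002]
contact_force: [0.1, -0.0, -1.1]
gripper_width: 0.0876
gripper_force: 0.0
```

```bash
python3 -c "
from h import *
plan(.612,-.119,.14,97.2)"
```

```text
yaw 97.3 p [ 0.4185 -0.3119  0.161 ] q [ 0.31  0.33  0.26  2.02 -0.12  0.8   2.33] F [ 0.1 -0.  -1.1] w 0.0876 7.1 turn -0.08521807950761229
[[[-0.06, 0.046, 0.006, np.float64(0.0)], [-0.06, 0.046, 0.006, np.float64(0.0)], [-0.06, 0.046, 0.006, np.float64(0.0)], [-0.06, 0.046, 0.006, np.float64(0.0)], [-0.06, 0.046, 0.006, np.float64(0.0)]]]
[[[-0.06, 0.046, 0.006, np.float64(0.0)]]]
```

Request:
play_rows(rows=[[[-0.06,0.046,0.006,0],[-0.06,0.046,0.006,0],[-0.06,0.046,0.006,0],[-0.06,0.046,0.006,0],[-0.06,0.046,0.006,0]]])

```text
time_s: 7.6
tcp_pos: [0.5778, -0.149, 0.1377]
ee_rot: [-0.001, -0.064, 0.998, 0.0]
contact_force: [0.5, -0.0, 0.6]
gripper_width: 0.0879
gripper_force: 0.0
```

Request:
play_rows(rows=[[[-0.06,0.046,0.006,0],[0,0,0,0],[0,0,0,0]]])

```text
time_s: 7.9
tcp_pos: [0.6092, -0.1173, 0.1338]
ee_rot: [-0.001, -0.065, 0.998, 0.0]
contact_force: [-0.6, -0.2, -0.1]
gripper_width: 0.0877
gripper_force: 0.0
```

```bash
python3 -c "
from h import *
plan(.612,-.119,.028,97.2)
f=grab('scene');save(f,'s2.png')"
```

```text
yaw 97.5 p [ 0.6092 -0.1173  0.1338] q [-0.05  0.51  0.19  1.79 -0.12  0.85  1.9 ] F [-0.6 -0.2 -0.1] w 0.0877 7.9 turn -0.25670047082286374
[[[-0.002, -0.001, 0.059, np.float64(0.0)], [-0.002, -0.001, 0.059, np.float64(0.0)], [-0.002, -0.001, 0.059, np.float64(0.0)]]]
```

View pics/s2.png

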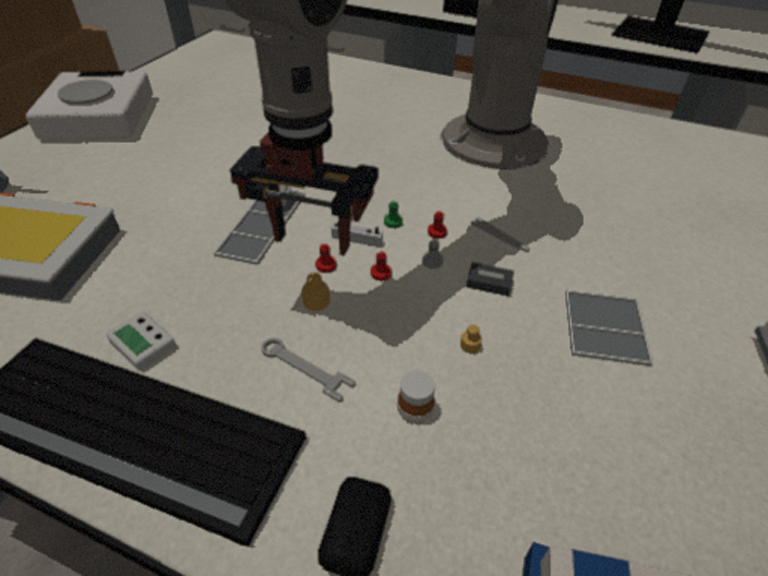

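The gripper at (310,210) hangs above the big weight at (316,292), and the disc has left the stock. I'll go down on the weight now.

Request:
play_rows(rows=[[[-0.002,-0.001,0.059,0],[-0.002,-0.001,0.059,0],[-0.002,-0.001,0.058,0],[0,0,0,0],[0,0,0,0]]])

```text
time_s: 8.45
tcp_pos: [0.6122, -0.1215, 0.03]
ee_rot: [-0.001, -0.063, 0.998, -0.0]
contact_force: [1.2, -1.5, 0.7]
gripper_width: 0.0878
gripper_force: 0.0
```

Request:
play_rows(rows=[[[0,0,0,0],[0,0,0,0],[0,0,0,0],[0,0,0,0],[0,0,0,0]]], gripper=1, squeeze=30)

```text
time_s: 8.95
tcp_pos: [0.6135, -0.1198, 0.0303]
ee_rot: [0.0, -0.064, 0.998, -0.0]
contact_force: [0.1, 0.2, 0.7]
gripper_width: 0.0515
gripper_force: 0.0
```

Request:
play_rows(rows=[[[0,0,0,0],[0,0,0,0],[0,0,0,0]]])

```text
time_s: 9.25
tcp_pos: [0.6133, -0.1194, 0.03]
ee_rot: [-0.0, -0.064, 0.998, 0.0]
contact_force: [-2.4, 2.1, 4.0]
gripper_width: 0.0416
gripper_force: 30.0
```

Request:
play_rows(rows=[[[0,0,-0.03,0],[0,0,-0.06,0],[0,0,-0.06,0],[0,0,0,0],[0,0,0,0]]])

```text
time_s: 9.75
tcp_pos: [0.6131, -0.1201, 0.1197]
ee_rot: [0.0, -0.064, 0.998, -0.0]
contact_force: [-0.6, 1.1, -3.5]
gripper_width: 0.0417
gripper_force: 30.0
```

```bash
python3 -c "
from h import *
plan(.4917,-.2998,.12,97.2)"
```

```text
yaw 97.3 p [ 0.6131 -0.1201  0.1197] q [-0.05  0.53  0.19  1.79 -0.13  0.83  1.9 ] F [-0.6  1.1 -3.5] w 0.0417 9.75 turn -0.09983214912465144
[[[0.048, -0.054, -0.0, np.float64(0.0)], [0.048, -0.054, -0.0, np.float64(0.0)], [0.048, -0.054, -0.0, np.float64(0.0)], [0.048, -0.054, -0.0, np.float64(0.0)], [0.048, -0.054, -0.0, np.float64(0.0)]]]
```

Request:
play_rows(rows=[[[0.048,-0.054,0,0],[0.048,-0.054,0,0],[0.048,-0.054,0,0],[0.048,-0.054,0,0],[0.048,-0.054,0,0]]])

```text
time_s: 10.25
tcp_pos: [0.4884, -0.2995, 0.1175]
ee_rot: [-0.002, -0.064, 0.998, 0.001]
contact_force: [0.4, -0.7, -2.9]
gripper_width: 0.0412
gripper_force: 30.0
```

Request:
play_rows(rows=[[[0,0,0,0],[0,0,0,0],[0,0,0.04,0],[0,0,0.045,0],[0,0,0.035,0]]])

```text
time_s: 10.75
tcp_pos: [0.4911, -0.2964, 0.0453]
ee_rot: [-0.001, -0.065, 0.998, 0.001]
contact_force: [-0.6, -0.0, -3.0]
gripper_width: 0.0411
gripper_force: 30.0
```

Request:
play_rows(rows=[[[0,0,0,0],[0,0,0,0]]])

```text
time_s: 10.95
tcp_pos: [0.4912, -0.2976, 0.0472]
ee_rot: [-0.001, -0.065, 0.998, 0.001]
contact_force: [0.2, -0.1, -2.6]
gripper_width: 0.0414
gripper_force: 30.0
```

```bash
python3 -c "
from h import *
plan(.4917,-.2998,.034,97.2)"
```

```text
yaw 97.4 p [ 0.4912 -0.2976  0.0472] q [ 0.3   0.57  0.18  1.95 -0.17  0.63  2.28] F [ 0.2 -0.1 -2.6] w 0.0414 10.95 turn -0.20000790326595563
[[[-0.0, -0.004, 0.022, np.float64(0.001)]]]
```

Request:
play_rows(rows=[[[0,-0.004,0.01,0],[0,0,0.008,0],[0,0,0.003,0],[0,0,0,0],[0,0,0,0]]])

```text
time_s: 11.45
tcp_pos: [0.4914, -0.3014, 0.0355]
ee_rot: [0.0, -0.064, 0.998, -0.0]
contact_force: [0.5, -0.0, -3.8]
gripper_width: 0.0415
gripper_force: 30.0
```

Request:
play_rows(rows=[[[0,0,0.002,0],[0,0,0,0],[0,0,0,0]]])

```text
time_s: 11.75
tcp_pos: [0.4913, -0.3013, 0.0341]
ee_rot: [0.0, -0.064, 0.998, 0.0]
contact_force: [0.8, -0.3, -3.0]
gripper_width: 0.0413
gripper_force: 30.0
```

Request:
play_rows(rows=[[[0,0,0.002,0],[0,0,0,0],[0,0,0,0]]])

```text
time_s: 12.05
tcp_pos: [0.4913, -0.3013, 0.0328]
ee_rot: [-0.0, -0.064, 0.998, 0.0]
contact_force: [-1.3, 0.8, -2.5]
gripper_width: 0.0415
gripper_force: 30.0
```

Request:
play_rows(rows=[[[0,0,0.002,0],[0,0,0,0],[0,0,0,0]]])

```text
time_s: 12.35
tcp_pos: [0.4915, -0.3014, 0.032]
ee_rot: [0.0, -0.064, 0.998, -0.0]
contact_force: [-1.7, 0.8, 2.2]
gripper_width: 0.0411
gripper_force: 30.0
```

Request:
play_rows(rows=[[[0,0,0,0],[0,0,0,0],[0,0,0,0],[0,0,0,0],[0,0,0,0]]], gripper=0)

```text
time_s: 12.85
tcp_pos: [0.4914, -0.3013, 0.0316]
ee_rot: [0.0, -0.064, 0.998, -0.0]
contact_force: [-0.8, -0.2, 0.1]
gripper_width: 0.0777
gripper_force: 0.0
```

Request:
play_rows(rows=[[[0,0,-0.03,0],[0,0,-0.06,0],[0,0,-0.07,0],[0,0,-0.06,0],[0,0,0,0]]])

```text
time_s: 13.35
tcp_pos: [0.494, -0.3031, 0.1687]
ee_rot: [0.004, -0.063, 0.998, -0.002]
contact_force: [0.5, -0.1, 0.3]
gripper_width: 0.0878
gripper_force: 0.0
```

```bash
python3 -c "
from h import *
plan(.449,.0135,.13,97.2)"
```

```text
yaw 97.3 p [ 0.494  -0.3031  0.1687] q [ 0.26  0.4   0.23  1.88 -0.12  0.87  2.25] F [ 0.5 -0.1  0.3] w 0.0878 13.35 turn -0.07736098166826366
[[[0.001, 0.076, 0.009, np.float64(0.0)], [0.001, 0.076, 0.009, np.float64(0.0)], [0.001, 0.076, 0.009, np.float64(0.0)], [0.001, 0.076, 0.009, np.float64(0.0)], [0.001, 0.076, 0.009, np.float64(0.0)]]]
[[[0.001, 0.076, 0.009, np.float64(0.0)], [0.001, 0.076, 0.009, np.float64(0.0)]]]
```

Request:
play_rows(rows=[[[0.001,0.076,0.009,0],[0.001,0.076,0.009,0],[0.001,0.076,0.009,0],[0.001,0.076,0.009,0],[0.001,0.076,0.009,0]]], gripper=0.45)

```text
time_s: 13.85
tcp_pos: [0.4585, -0.0738, 0.136]
ee_rot: [-0.0, -0.064, 0.998, 0.0]
contact_force: [1.0, 0.1, 0.2]
gripper_width: 0.0515
gripper_force: 0.0
```

Request:
play_rows(rows=[[[0.001,0.076,0.009,0],[0.001,0.076,0.009,0],[0,0,0,0],[0,0,0,0]]])

```text
time_s: 14.25
tcp_pos: [0.4461, 0.0156, 0.1253]
ee_rot: [-0.001, -0.065, 0.998, -0.0]
contact_force: [-0.4, -0.3, -0.6]
gripper_width: 0.0479
gripper_force: 0.0
```

```bash
python3 -c "
from h import *
plan(.449,.0135,.032,97.2)
f=grab('top');save(f,'t3.png')"
```

```text
yaw 97.5 p [0.4461 0.0156 0.1253] q [-0.27  0.27  0.11  2.2  -0.05  0.68  1.57] F [-0.4 -0.3 -0.6] w 0.0479 14.25 turn -0.27290285542393633
[[[-0.002, -0.002, 0.078, np.float64(0.001)], [-0.002, -0.002, 0.078, np.float64(0.001)]]]
```

View pics/t3.png

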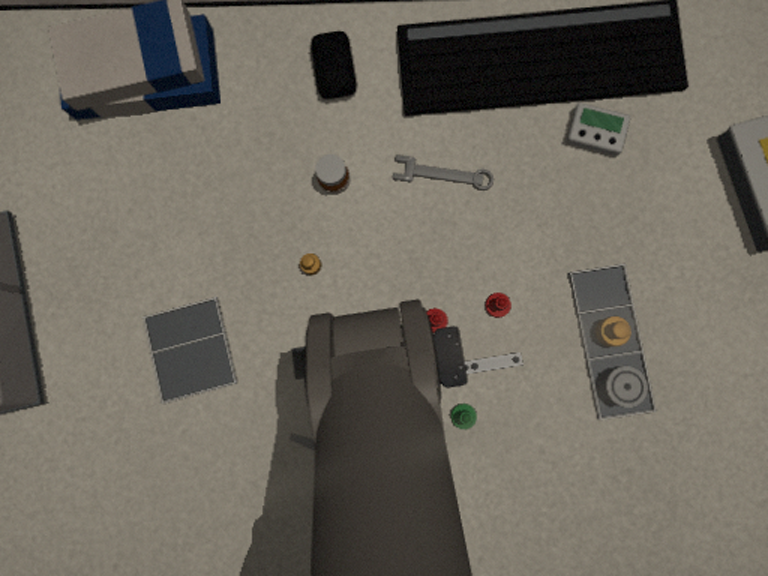

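The disc at (627,386) sits in the large bay and the weight at (615,331) in the middle bay. Next is the holder.

Request:
play_rows(rows=[[[-0.002,-0.002,0.05,0.001],[-0.002,-0.002,0.055,0.001],[0,0,0.05,0],[0,0,0,0],[0,0,0,0]]])

```text
time_s: 14.8
tcp_pos: [0.4492, 0.0112, 0.033]
ee_rot: [-0.001, -0.059, 0.998, -0.0]
contact_force: [0.2, -0.1, 0.8]
gripper_width: 0.0481
gripper_force: 0.0
```

Request:
play_rows(rows=[[[0,0,0,0],[0,0,0,0],[0,0,0,0],[0,0,0,0],[0,0,0,0]]], gripper=1, squeeze=20)

```text
time_s: 15.3
tcp_pos: [0.4497, 0.0129, 0.0335]
ee_rot: [0.001, -0.061, 0.998, 0.0]
contact_force: [-0.5, -0.2, 7.0]
gripper_width: 0.0175
gripper_force: 20.0
```

Request:
play_rows(rows=[[[0,0,0,0],[0,0,0,0]]])

```text
time_s: 15.5
tcp_pos: [0.4497, 0.0129, 0.0335]
ee_rot: [0.0, -0.061, 0.998, 0.0]
contact_force: [-1.5, 0.4, 6.7]
gripper_width: 0.0175
gripper_force: 20.0
```

Request:
play_rows(rows=[[[0,0,-0.03,0],[0,0,-0.06,0],[0,0,-0.07,0],[0,0,0,0],[0,0,0,0]]])

```text
time_s: 16.0
tcp_pos: [0.4496, 0.0128, 0.1294]
ee_rot: [0.001, -0.061, 0.998, 0.0]
contact_force: [-1.0, -0.6, -1.9]
gripper_width: 0.0174
gripper_force: 20.0
```

```bash
python3 -c "
from h import *
plan(.5532,-.2919,.13,97.2)"
```

```text
yaw 96.9 p [0.4496 0.0128 0.1294] q [-0.27  0.27  0.12  2.19 -0.05  0.69  1.58] F [-1.  -0.6 -1.9] w 0.0174 16.0 turn 0.2513348085919489
[[[-0.016, -0.075, -0.0, np.float64(-0.0)], [-0.016, -0.075, -0.0, np.float64(-0.0)], [-0.016, -0.075, -0.0, np.float64(-0.0)], [-0.016, -0.075, -0.0, np.float64(-0.0)], [-0.016, -0.075, -0.0, np.float64(-0.0)]]]
[[[-0.015, -0.075, -0.0, np.float64(-0.0)], [-0.015, -0.075, -0.0, np.float64(-0.0)]]]
```

Request:
play_rows(rows=[[[-0.016,-0.075,0,0],[-0.016,-0.075,0,0],[-0.016,-0.075,0,0],[-0.016,-0.075,0,0],[-0.016,-0.075,0,0]]])

```text
time_s: 16.5
tcp_pos: [0.5232, -0.2062, 0.1266]
ee_rot: [-0.002, -0.061, 0.998, 0.001]
contact_force: [1.7, 0.0, -1.2]
gripper_width: 0.0176
gripper_force: 20.0
```

Request:
play_rows(rows=[[[-0.015,-0.075,0,0],[-0.015,-0.075,0,0],[0,0,0,0],[0,0,0,0]]])

```text
time_s: 16.9
tcp_pos: [0.5514, -0.2927, 0.1263]
ee_rot: [-0.002, -0.059, 0.998, 0.001]
contact_force: [0.8, 0.0, -1.5]
gripper_width: 0.0174
gripper_force: 20.0
```

Request:
play_rows(rows=[[[0,0,0.035,0],[0,0,0.055,0],[0,0,0.04,0],[0,0,0,0],[0,0,0,0]]])

```text
time_s: 17.4
tcp_pos: [0.5524, -0.2904, 0.0503]
ee_rot: [-0.001, -0.061, 0.998, 0.001]
contact_force: [0.5, -0.8, 0.3]
gripper_width: 0.0171
gripper_force: 20.0
```

```bash
python3 -c "
from h import *
plan(.5535,-.2919,.037,97.2)"
```

```text
yaw 97.0 p [ 0.5524 -0.2904  0.0503] q [ 0.26  0.63  0.17  1.82 -0.16  0.7   2.21] F [ 0.5 -0.8  0.3] w 0.0171 17.4 turn 0.17225873612980536
[[[-0.002, -0.003, 0.022, np.float64(-0.001)]]]
```

Request:
play_rows(rows=[[[-0.002,-0.002,0.011,0],[0,0,0.008,0],[0,0,0.003,0],[0,0,0,0],[0,0,0,0]]])

```text
time_s: 17.9
tcp_pos: [0.5543, -0.2931, 0.0379]
ee_rot: [0.0, -0.061, 0.998, -0.0]
contact_force: [0.0, 0.7, -1.6]
gripper_width: 0.0173
gripper_force: 20.0
```

Request:
play_rows(rows=[[[0,0,0.002,0],[0,0,0,0],[0,0,0,0]]])

```text
time_s: 18.2
tcp_pos: [0.5542, -0.2931, 0.0365]
ee_rot: [0.0, -0.061, 0.998, 0.0]
contact_force: [0.8, 0.1, -0.4]
gripper_width: 0.0176
gripper_force: 20.0
```

```bash
python3 -c "
from h import *
plan(.5535,-.2919,.035,97.2)"
```

```text
yaw 96.9 p [ 0.5542 -0.2931  0.0365] q [ 0.26  0.65  0.17  1.82 -0.16  0.68  2.22] F [ 0.8  0.1 -0.4] w 0.0176 18.2 turn 0.25915469359395615
[[[0.001, 0.002, 0.002, np.float64(-0.001)]]]
```

Request:
play_rows(rows=[[[0,0,0.002,0],[0,0,0,0],[0,0,0,0]]])

```text
time_s: 18.5
tcp_pos: [0.5543, -0.2932, 0.0356]
ee_rot: [0.0, -0.061, 0.998, -0.0]
contact_force: [-2.0, 0.3, 3.7]
gripper_width: 0.0176
gripper_force: 20.0
```

Request:
play_rows(rows=[[[0,0,0,0],[0,0,0,0],[0,0,0,0],[0,0,0,0],[0,0,0,0]]], gripper=0.4)

```text
time_s: 19.0
tcp_pos: [0.5542, -0.2931, 0.0352]
ee_rot: [-0.0, -0.061, 0.998, 0.0]
contact_force: [-0.4, 0.8, 1.1]
gripper_width: 0.0519
gripper_force: 0.0
```

Request:
play_rows(rows=[[[0,0,-0.03,0],[0,0,-0.06,0],[0,0,-0.07,0],[0,0,-0.05,0],[0,0,0,0]]])

```text
time_s: 19.5
tcp_pos: [0.5567, -0.2945, 0.1661]
ee_rot: [0.004, -0.06, 0.998, -0.002]
contact_force: [0.4, 0.3, -0.5]
gripper_width: 0.053
gripper_force: 0.0
```

```bash
python3 -c "
from h import *
s=bot.get_state(); M,y=toolyaw(s); t=wrap(6-y); plan(.459,.1147,.13,6,off=0 if t<0 else -180)"
```

```text
yaw 96.9 p [ 0.5567 -0.2945  0.1661] q [ 0.23  0.48  0.21  1.76 -0.13  0.91  2.19] F [ 0.4  0.3 -0.5] w 0.053 19.5 turn -90.92308912457631
[[[0.007, 0.058, 0.005, np.float64(0.042)], [0.014, 0.057, 0.005, np.float64(0.042)], [0.022, 0.054, 0.005, np.float64(0.042)], [0.029, 0.051, 0.005, np.float64(0.042)], [0.035, 0.047, 0.005, np.float64(0.042)]]]
[[[0.041, 0.042, 0.005, np.float64(0.042)], [0.046, 0.036, 0.005, np.float64(0.042)], [0.05, 0.03, 0.005, np.float64(0.042)], [0.054, 0.023, 0.005, np.float64(0.042)], [0.056, 0.015, 0.005, np.float64(0.042)]]]
[[[0.058, 0.008, 0.005, np.float64(0.042)], [0.058, 0.0, 0.005, np.float64(0.042)]]]
```

Request:
play_rows(rows=[[[0.007,0.058,0.005,0.042],[0.014,0.057,0.005,0.042],[0.022,0.054,0.005,0.042],[0.029,0.051,0.005,0.042],[0.035,0.047,0.005,0.042]]])

```text
time_s: 20.0
tcp_pos: [0.5117, -0.121, 0.1453]
ee_rot: [-0.001, 0.269, 0.963, -0.0]
contact_force: [-0.0, 0.8, -0.4]
gripper_width: 0.0522
gripper_force: 0.0
```

Request:
play_rows(rows=[[[0.041,0.042,0.005,0.042],[0.046,0.036,0.005,0.042],[0.05,0.03,0.005,0.042],[0.054,0.023,0.005,0.042],[0.056,0.015,0.005,0.042]]])

```text
time_s: 20.5
tcp_pos: [0.471, 0.0493, 0.1306]
ee_rot: [-0.0, 0.566, 0.824, -0.0]
contact_force: [0.4, 1.1, -0.1]
gripper_width: 0.0527
gripper_force: 0.0
```

Request:
play_rows(rows=[[[0.058,0.008,0.005,0.042],[0.058,0,0.005,0.042],[0,0,0,0],[0,0,0,0]]], gripper=0.2)

```text
time_s: 20.9
tcp_pos: [0.4548, 0.1165, 0.1247]
ee_rot: [-0.0, 0.666, 0.746, -0.001]
contact_force: [-0.6, -0.8, 0.5]
gripper_width: 0.0706
gripper_force: 0.0
```

```bash
python3 -c "
from h import *
plan(.459,.1147,.06,6)"
```

```text
yaw 6.4 p [0.4548 0.1165 0.1247] q [-0.79  0.33  0.49  2.17 -0.24  0.7  -0.03] F [-0.6 -0.8  0.5] w 0.0706 20.9 turn -0.43910547978265413
[[[-0.002, 0.003, 0.054, np.float64(0.001)], [-0.002, 0.003, 0.054, np.float64(0.001)]]]
```

Request:
play_rows(rows=[[[-0.002,0.003,0.054,0.001],[-0.002,0.003,0.054,0.001],[0,0,0.05,0],[0,0,0,0],[0,0,0,0]]])

```text
time_s: 21.4
tcp_pos: [0.4593, 0.1123, 0.0306]
ee_rot: [-0.0, 0.671, 0.742, -0.001]
contact_force: [-0.6, -0.4, 0.0]
gripper_width: 0.0702
gripper_force: 0.0
```

```bash
python3 -c "
from h import *
plan(.459,.1147,.0275,6)
f=grab('scene');save(f,'s4.png',(270,140,400,240),5)"
```

```text
yaw 5.8 p [0.4593 0.1123 0.0306] q [-0.67  0.51  0.37  2.2  -0.39  0.49  0.1 ] F [-0.6 -0.4  0. ] w 0.0702 21.4 turn 0.23879910269087645
[[[0.004, -0.0, 0.005, np.float64(-0.001)]]]
```

View pics/s4.png

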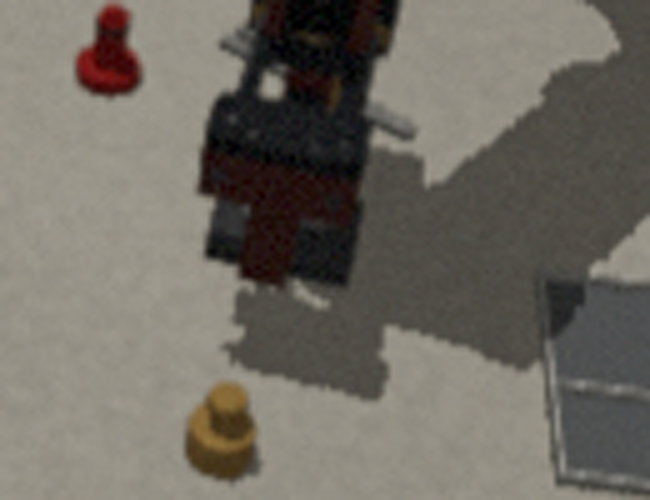

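The far finger (about x=265) sits near the middle of the block (205 to 350) in the crop. I'll shift it about 2 mm, lower it and grip.

Request:
play_rows(rows=[[[0.004,0,0.005,0],[0,0,0,0],[0,0,0,0]]])

```text
time_s: 21.75
tcp_pos: [0.4595, 0.1168, 0.0282]
ee_rot: [0.0, 0.67, 0.743, 0.001]
contact_force: [-0.5, -0.7, -1.1]
gripper_width: 0.0702
gripper_force: 0.0
```

Request:
play_rows(rows=[[[0,0,0,0],[0,0,0,0],[0,0,0,0],[0,0,0,0],[0,0,0,0]]], gripper=1, squeeze=45)

```text
time_s: 22.25
tcp_pos: [0.459, 0.1164, 0.0275]
ee_rot: [-0.0, 0.67, 0.742, -0.0]
contact_force: [-0.8, 0.7, 2.4]
gripper_width: 0.0433
gripper_force: 44.9
```

Request:
play_rows(rows=[[[0,0,0,0],[0,0,0,0]]])

```text
time_s: 22.45
tcp_pos: [0.459, 0.1164, 0.0275]
ee_rot: [-0.0, 0.67, 0.742, -0.0]
contact_force: [-0.6, 0.5, 2.4]
gripper_width: 0.0435
gripper_force: 44.9
```

Request:
play_rows(rows=[[[0,0,-0.02,0],[0,0,-0.03,0],[0,0,0,0],[0,0,0,0]]])

```text
time_s: 22.85
tcp_pos: [0.4591, 0.1166, 0.0576]
ee_rot: [0.0, 0.67, 0.742, 0.0]
contact_force: [-0.6, -0.8, -3.6]
gripper_width: 0.0439
gripper_force: 44.9
```

```bash
python3 -c "
from h import *
plan(.4533,.2944,.11,13.4)
f=grab('scene');save(f,'s5.png',(270,120,400,240),5)"
```

```text
yaw 5.9 p [0.4591 0.1166 0.0576] q [-0.72  0.46  0.41  2.19 -0.35  0.55  0.06] F [-0.6 -0.8 -3.6] w 0.0439 22.85 turn 7.519079682133423
[[[0.074, 0.005, -0.022, np.float64(-0.01)], [0.074, 0.008, -0.022, np.float64(-0.01)], [0.073, 0.01, -0.022, np.float64(-0.01)], [0.073, 0.012, -0.022, np.float64(-0.01)]]]
```

View pics/s5.png

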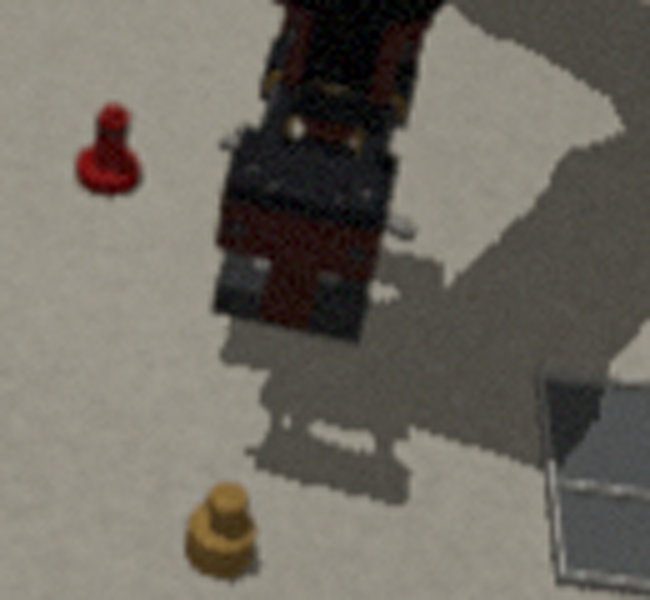

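The block hangs level in the grip (215–365, 260–340).

Request:
play_rows(rows=[[[0.074,0.005,-0.022,-0.01],[0.074,0.008,-0.022,-0.01],[0.073,0.01,-0.022,-0.01],[0.073,0.012,-0.022,-0.01],[0,0,0,0]]])

```text
time_s: 23.4
tcp_pos: [0.453, 0.3026, 0.1111]
ee_rot: [-0.001, 0.618, 0.786, 0.003]
contact_force: [0.0, -0.3, -3.0]
gripper_width: 0.0437
gripper_force: 44.9
```

Request:
play_rows(rows=[[[0,0,0,0],[0,0,0,0],[0,0,0.04,0],[0,0,0.05,0],[0,0,0,0]]])

```text
time_s: 23.9
tcp_pos: [0.4512, 0.2905, 0.0529]
ee_rot: [-0.001, 0.623, 0.782, -0.004]
contact_force: [-0.9, -0.6, -4.2]
gripper_width: 0.0438
gripper_force: 44.9
```

```bash
python3 -c "
from h import *
plan(.4533,.2944,.0315,13.4)"
```

```text
yaw 12.9 p [0.4512 0.2905 0.0529] q [-0.99  0.55  0.38  2.04 -0.34  0.62 -0.15] F [-0.9 -0.6 -4.2] w 0.0438 23.9 turn 0.4745987124283033
[[[0.006, 0.005, 0.036, np.float64(-0.003)]]]
```

Request:
play_rows(rows=[[[0.004,0.004,0.012,-0.003],[0,0,0.012,0],[0,0,0.008,0],[0,0,0,0],[0,0,0,0]]])

```text
time_s: 24.4
tcp_pos: [0.4555, 0.297, 0.0374]
ee_rot: [0.0, 0.618, 0.786, 0.0]
contact_force: [0.1, 0.8, -3.2]
gripper_width: 0.0436
gripper_force: 44.9
```

```bash
python3 -c "
from h import *
plan(.4533,.2944,.0295,13.4)"
```

```text
yaw 13.6 p [0.4555 0.297  0.0374] q [-0.97  0.58  0.36  2.04 -0.35  0.59 -0.13] F [ 0.1  0.8 -3.2] w 0.0436 24.4 turn -0.20077380622949192
[[[-0.003, -0.005, 0.013, np.float64(0.001)]]]
```

Request:
play_rows(rows=[[[-0.003,-0.004,0.006,0],[0,0,0.003,0],[0,0,0,0],[0,0,0,0]]])

```text
time_s: 24.8
tcp_pos: [0.4535, 0.2946, 0.0317]
ee_rot: [-0.0, 0.618, 0.786, 0.0]
contact_force: [-0.7, 0.3, -5.0]
gripper_width: 0.0433
gripper_force: 44.9
```

Request:
play_rows(rows=[[[0,0,0.002,0],[0,0,0,0],[0,0,0,0]]])

```text
time_s: 25.1
tcp_pos: [0.4534, 0.2946, 0.0304]
ee_rot: [-0.0, 0.618, 0.786, -0.0]
contact_force: [-0.4, -0.3, -3.6]
gripper_width: 0.0435
gripper_force: 44.9
```

Request:
play_rows(rows=[[[0,0,0.002,0],[0,0,0,0],[0,0,0,0]]])

```text
time_s: 25.4
tcp_pos: [0.4536, 0.2947, 0.0295]
ee_rot: [-0.0, 0.618, 0.786, 0.0]
contact_force: [-0.9, -0.4, 1.3]
gripper_width: 0.0436
gripper_force: 44.9
```

Request:
play_rows(rows=[[[0,0,0,0],[0,0,0,0],[0,0,0,0],[0,0,0,0]]], gripper=0.3)

```text
time_s: 25.8
tcp_pos: [0.4536, 0.2947, 0.0293]
ee_rot: [0.0, 0.618, 0.786, 0.0]
contact_force: [-0.8, -0.5, 0.2]
gripper_width: 0.0615
gripper_force: 0.0
```

Request:
play_rows(rows=[[[0,0,-0.03,0],[0,0,-0.06,0],[0,0,-0.07,0],[0,0,0,0],[0,0,0,0]]])

```text
time_s: 26.3
tcp_pos: [0.4538, 0.2951, 0.126]
ee_rot: [0.0, 0.618, 0.786, 0.001]
contact_force: [-0.1, 0.8, -0.8]
gripper_width: 0.0615
gripper_force: 0.0
```

```bash
python3 -c "
from h import *
plan(.4503,-.1282,.13,7.2)"
```

```text
yaw 13.6 p [0.4538 0.2951 0.126 ] q [-1.05  0.43  0.45  2.   -0.27  0.76 -0.2 ] F [-0.1  0.8 -0.8] w 0.0615 26.3 turn -6.41119408460311
[[[-0.076, -0.019, -0.001, np.float64(0.004)], [-0.076, -0.018, -0.001, np.float64(0.004)], [-0.076, -0.017, -0.001, np.float64(0.004)], [-0.077, -0.016, -0.001, np.float64(0.004)], [-0.077, -0.015, -0.001, np.float64(0.004)]]]
[[[-0.077, -0.014, -0.001, np.float64(0.004)], [-0.077, -0.013, -0.001, np.float64(0.004)], [-0.077, -0.012, -0.001, np.float64(0.004)], [-0.078, -0.011, -0.001, np.float64(0.004)]]]
```

Request:
play_rows(rows=[[[-0.076,-0.019,-0.001,0.004],[-0.076,-0.018,-0.001,0.004],[-0.076,-0.017,-0.001,0.004],[-0.077,-0.016,-0.001,0.004],[-0.077,-0.015,-0.001,0.004]]], gripper=0.45)

```text
time_s: 26.8
tcp_pos: [0.4506, 0.0579, 0.1271]
ee_rot: [-0.001, 0.643, 0.766, -0.001]
contact_force: [0.0, -0.3, 0.7]
gripper_width: 0.0485
gripper_force: 0.0
```

Request:
play_rows(rows=[[[-0.077,-0.014,-0.001,0.004],[-0.077,-0.013,-0.001,0.004],[-0.077,-0.012,-0.001,0.004],[-0.078,-0.011,-0.001,0.004],[0,0,0,0]]])

```text
time_s: 27.3
tcp_pos: [0.4493, -0.1347, 0.13]
ee_rot: [0.001, 0.666, 0.746, -0.001]
contact_force: [0.5, -0.3, -0.1]
gripper_width: 0.048
gripper_force: 0.0
```

Request:
play_rows(rows=[[[0,0,0,0],[0,0,0.04,0],[0,0,0.04,0],[0,0,0,0],[0,0,0,0]]])

```text
time_s: 27.8
tcp_pos: [0.4505, -0.1268, 0.0823]
ee_rot: [-0.001, 0.661, 0.75, -0.001]
contact_force: [0.1, -0.3, 0.6]
gripper_width: 0.0487
gripper_force: 0.0
```

```bash
python3 -c "
from h import *
plan(.4503,-.1282,.029,7.2)
f=grab('top');save(f,'t6.png')"
```

```text
yaw 7.2 p [ 0.4505 -0.1268  0.0823] q [-0.29  0.42  0.52  2.2  -0.37  0.61  0.63] F [ 0.1 -0.3  0.6] w 0.0487 27.8 turn -0.03628069562208225
[[[-0.001, -0.0, 0.044, np.float64(0.0)], [-0.001, -0.0, 0.044, np.float64(0.0)]]]
```

View pics/t6.png

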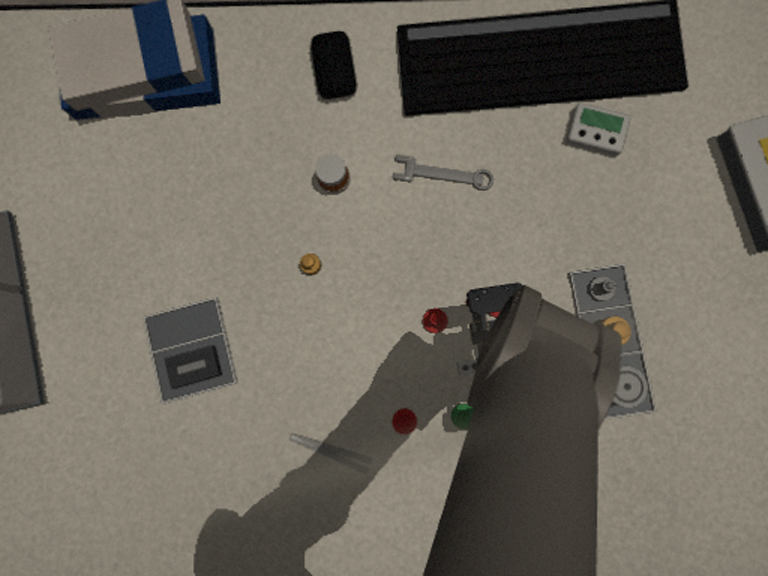

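The block at (193,366) is in tray two's large bay and the holder at (603,287) is in the small end bay. Now the bar.

Request:
play_rows(rows=[[[-0.001,0,0.045,0],[-0.001,0,0.043,0],[0,0,0,0],[0,0,0,0]]])

```text
time_s: 28.25
tcp_pos: [0.4515, -0.1292, 0.0307]
ee_rot: [0.0, 0.662, 0.75, 0.0]
contact_force: [0.5, 0.8, 1.0]
gripper_width: 0.0485
gripper_force: 0.0
```

Request:
play_rows(rows=[[[0,0,0,0],[0,0,0,0],[0,0,0,0],[0,0,0,0],[0,0,0,0]]], gripper=1, squeeze=25)

```text
time_s: 28.75
tcp_pos: [0.4511, -0.1292, 0.0302]
ee_rot: [-0.0, 0.662, 0.75, 0.0]
contact_force: [-1.7, -0.1, 6.3]
gripper_width: 0.0176
gripper_force: 25.0
```

Request:
play_rows(rows=[[[0,0,0,0],[0,0,0,0]]])

```text
time_s: 28.95
tcp_pos: [0.4511, -0.1292, 0.0302]
ee_rot: [-0.0, 0.662, 0.75, 0.0]
contact_force: [-2.6, 0.0, 6.9]
gripper_width: 0.0179
gripper_force: 25.0
```

Request:
play_rows(rows=[[[0,0,-0.03,0],[0,0,-0.05,0],[0,0,-0.07,0],[0,0,0,0],[0,0,0,0]]])

```text
time_s: 29.45
tcp_pos: [0.4515, -0.129, 0.1202]
ee_rot: [0.001, 0.662, 0.75, 0.001]
contact_force: [-1.1, -0.1, -1.7]
gripper_width: 0.0179
gripper_force: 25.0
```

```bash
python3 -c "
from h import *
plan(.5146,.3090,.13,13.4)"
```

```text
yaw 7.1 p [ 0.4515 -0.129   0.1202] q [-0.34  0.35  0.59  2.18 -0.31  0.69  0.58] F [-1.1 -0.1 -1.7] w 0.0179 29.45 turn 6.2537313098917195
[[[0.071, 0.02, -0.002, np.float64(-0.003)], [0.071, 0.02, -0.002, np.float64(-0.003)], [0.071, 0.021, -0.002, np.float64(-0.003)], [0.07, 0.022, -0.002, np.float64(-0.003)], [0.07, 0.023, -0.002, np.float64(-0.003)]]]
[[[0.07, 0.023, -0.002, np.float64(-0.003)], [0.07, 0.024, -0.002, np.float64(-0.003)], [0.069, 0.025, -0.002, np.float64(-0.003)], [0.069, 0.026, -0.002, np.float64(-0.003)], [0.069, 0.026, -0.002, np.float64(-0.003)]]]
```

Request:
play_rows(rows=[[[0.071,0.02,-0.002,-0.003],[0.071,0.02,-0.002,-0.003],[0.071,0.021,-0.002,-0.003],[0.07,0.022,-0.002,-0.003],[0.07,0.023,-0.002,-0.003]]])

```text
time_s: 29.95
tcp_pos: [0.4827, 0.091, 0.1243]
ee_rot: [-0.001, 0.644, 0.765, -0.001]
contact_force: [-0.1, 0.4, -1.3]
gripper_width: 0.0179
gripper_force: 25.0
```

Request:
play_rows(rows=[[[0.07,0.023,-0.002,-0.004],[0.07,0.024,-0.002,-0.004],[0.069,0.025,-0.002,-0.004],[0.069,0.026,-0.002,-0.004],[0.069,0.026,-0.002,-0.004]]])

```text
time_s: 30.45
tcp_pos: [0.5151, 0.3095, 0.1296]
ee_rot: [-0.001, 0.619, 0.785, -0.002]
contact_force: [1.2, -0.9, -1.7]
gripper_width: 0.018
gripper_force: 25.0
```

Request:
play_rows(rows=[[[0,0,0,0],[0,0,0,0],[0,0,0.04,0],[0,0,0.05,0],[0,0,0,0]]])

```text
time_s: 30.95
tcp_pos: [0.5133, 0.3045, 0.0737]
ee_rot: [-0.001, 0.621, 0.784, -0.004]
contact_force: [-1.1, -0.8, -1.1]
gripper_width: 0.0174
gripper_force: 25.0
```

```bash
python3 -c "
from h import *
plan(.5146,.3090,.0425,13.4)"
```

```text
yaw 13.3 p [0.5133 0.3045 0.0737] q [-0.96  0.6   0.44  1.89 -0.36  0.74 -0.09] F [-1.1 -0.8 -1.1] w 0.0174 30.95 turn 0.10956960660408299
[[[0.007, 0.004, 0.052, np.float64(-0.001)]]]
```

Request:
play_rows(rows=[[[0.004,0.003,0.025,0],[0,0,0.025,0],[0,0,0,0],[0,0,0,0],[0,0,0,0]]])

```text
time_s: 31.45
tcp_pos: [0.5179, 0.3111, 0.0485]
ee_rot: [0.0, 0.62, 0.785, 0.001]
contact_force: [-0.2, 1.5, -2.4]
gripper_width: 0.0176
gripper_force: 25.0
```

```bash
python3 -c "
from h import *
plan(.5146,.3090,.0345,13.4)
f=grab('top');save(f,'t7.png',(80,170,200,290),5)"
```

```text
yaw 13.4 p [0.5179 0.3111 0.0485] q [-0.95  0.64  0.41  1.89 -0.39  0.69 -0.07] F [-0.2  1.5 -2.4] w 0.0176 31.45 turn -0.014574683215570872
[[[-0.002, -0.006, 0.023, np.float64(0.0)]]]
```

View pics/t7.png

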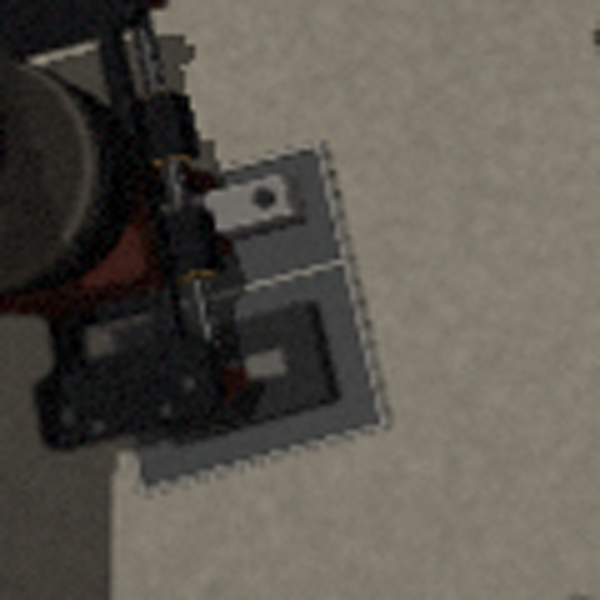

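The bar's right end (297,200) lies inside the narrow bay, short of the end wall near x=335. Allowing for its height above the floor, the gap is about 5 mm. I'll lower it.

Request:
play_rows(rows=[[[-0.002,-0.005,0.01,0],[0,0,0.01,0],[0,0,0.003,0],[0,0,0,0],[0,0,0,0]]])

```text
time_s: 32.0
tcp_pos: [0.5148, 0.3091, 0.034]
ee_rot: [0.0, 0.62, 0.785, -0.0]
contact_force: [-0.1, -1.9, -1.1]
gripper_width: 0.018
gripper_force: 25.0
```

Request:
play_rows(rows=[[[0,0,0.002,0],[0,0,0,0],[0,0,0,0]]])

```text
time_s: 32.3
tcp_pos: [0.5148, 0.3092, 0.0329]
ee_rot: [-0.0, 0.62, 0.785, 0.0]
contact_force: [-0.6, 0.1, -2.0]
gripper_width: 0.018
gripper_force: 25.0
```

```bash
python3 -c "
from h import *
plan(.5146,.3090,.0322,13.4)"
```

```text
yaw 13.4 p [0.5148 0.3092 0.0329] q [-0.94  0.66  0.4   1.9  -0.4   0.66 -0.06] F [-0.6  0.1 -2. ] w 0.018 32.3 turn -0.023765680628386576
[[[-0.0, -0.0, 0.001, np.float64(0.0)]]]
```

Request:
play_rows(rows=[[[0,0,0.002,0],[0,0,0,0],[0,0,0,0]]])

```text
time_s: 32.6
tcp_pos: [0.5149, 0.3092, 0.0323]
ee_rot: [-0.0, 0.62, 0.785, 0.0]
contact_force: [-2.0, -0.5, 4.6]
gripper_width: 0.0179
gripper_force: 25.0
```

Request:
play_rows(rows=[[[0,0,0,0],[0,0,0,0],[0,0,0,0],[0,0,0,0]]], gripper=0.6)

```text
time_s: 33.0
tcp_pos: [0.5148, 0.3091, 0.0316]
ee_rot: [0.0, 0.62, 0.785, -0.0]
contact_force: [0.1, -0.0, -0.5]
gripper_width: 0.0348
gripper_force: 0.0
```

Request:
play_rows(rows=[[[0,0,-0.03,0],[0,0,-0.06,0],[0,0,-0.07,0],[0,0,-0.07,0],[0,0,-0.05,0]]])

```text
time_s: 33.5
tcp_pos: [0.5155, 0.3092, 0.2024]
ee_rot: [0.0, 0.62, 0.785, 0.001]
contact_force: [0.1, 0.1, 0.5]
gripper_width: 0.035
gripper_force: 0.0
```

Request:
play_rows(rows=[[[0.04,-0.06,0,0],[0.04,-0.06,0,0],[0.04,-0.06,0,0],[0.04,-0.06,0,0],[0,0,0,0]]])

```text
time_s: 34.0
tcp_pos: [0.3466, 0.3717, 0.1992]
ee_rot: [-0.001, 0.616, 0.788, -0.001]
contact_force: [0.0, 0.9, 1.7]
gripper_width: 0.0351
gripper_force: 0.0
```

Request:
play_rows(rows=[[[0.06,-0.05,0,0],[0.06,-0.05,0,0],[0.06,-0.03,0,0],[0.06,0,0,0],[0,0,0,0]]])

```text
time_s: 34.5
tcp_pos: [0.2406, 0.4957, 0.1997]
ee_rot: [-0.001, 0.617, 0.787, 0.001]
contact_force: [-0.9, -0.3, 0.3]
gripper_width: 0.0353
gripper_force: 0.0
```

```bash
python3 -c "
from h import *
print(bot.get_state()['tcp_pos'])
f=grab('top');save(f,'t8.png')
f=grab('scene');save(f,'s8.png')"
```

```text
[0.24057779 0.49572575 0.1996895 ]
```

View pics/t8.png

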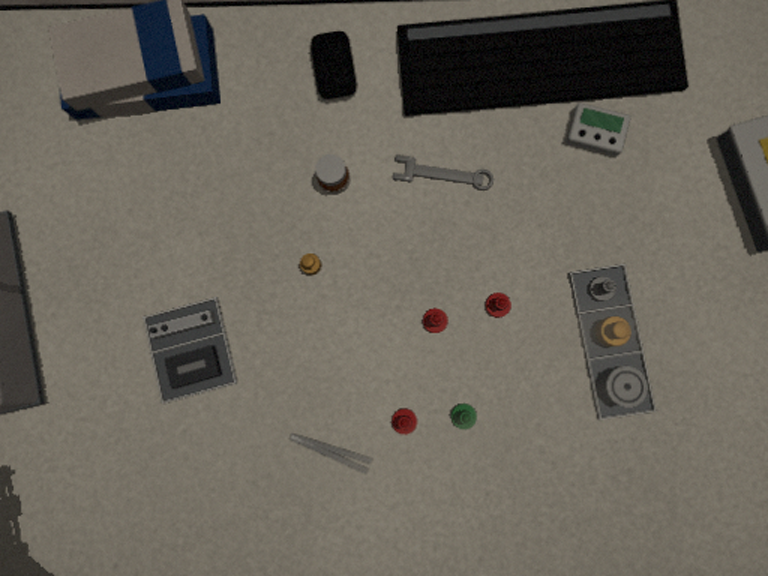

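View pics/s8.png

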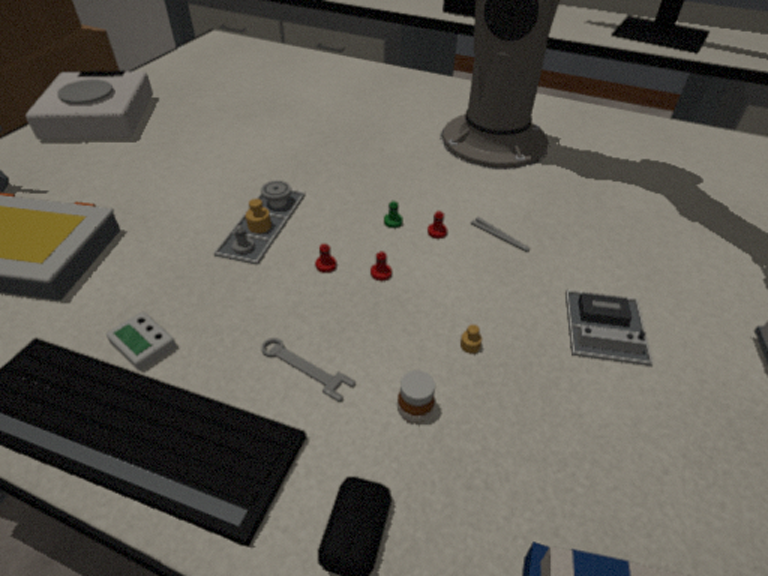

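Both pictures show every part in its bay, with bystanders and look-alikes unmoved. The bar (150–216, ~323) needs a check against the bay's ends.

```bash
python3 - <<'E'
from h import *
f=grab("top"); im=f["frame"]; g=cv2.cvtColor(im,cv2.COLOR_RGB2GRAY)
c=np.array([.4791,.3005]);a=np.radians(13.4);M=np.array([[np.cos(a),-np.sin(a)],[np.sin(a),np.cos(a)]])
m=np.zeros_like(g); sub=slice(195,240),slice(90,160); m[sub]=(cv2.GaussianBlur(g,(3,3),0)[sub]>95)
ys=np.arange(-62,63,2)
for z,x0 in((.026,36.5),(.026,42),(.008,36.5),(.008,16)):
    P=np.array([np.r_[c+M@np.array([x0,y])/1e3,z] for y in ys]); uv=proj(f,P)
    print(z,x0,[int(v) for v in cv2.remap(g,uv[:,:1].astype(np.float32),uv[:,1:].astype(np.float32),1).ravel()])
print(list(ys))
save(f,"bar.png",(90,190,165,275),7)
E
```

```text
0.026 36.5 [113, 87, 68, 92, 84, 64, 62, 55, 52, 64, 88, 87, 60, 33, 36, 34, 59, 96, 104, 105, 105, 103, 102, 101, 103, 104, 103, 105, 104, 102, 102, 103, 104, 105, 104, 104, 103, 100, 100, 101, 97, 39, 34, 35, 33, 58, 90, 96, 67, 32, 22, 29, 39, 58, 64, 104, 111, 117, 118, 120, 122, 123, 123]
0.026 42 [117, 100, 91, 102, 78, 61, 59, 54, 55, 72, 100, 107, 99, 59, 60, 78, 89, 100, 106, 105, 105, 106, 105, 105, 105, 106, 107, 105, 104, 105, 104, 104, 105, 103, 104, 104, 104, 103, 103, 104, 105, 88, 71, 72, 75, 94, 100, 102, 98, 78, 68, 56, 57, 74, 76, 86, 106, 116, 118, 119, 119, 120, 124]
0.008 36.5 [121, 117, 119, 104, 95, 104, 87, 62, 58, 54, 52, 59, 83, 103, 97, 70, 52, 50, 74, 98, 105, 105, 105, 106, 104, 103, 105, 105, 103, 104, 104, 105, 104, 102, 104, 104, 104, 103, 101, 104, 103, 102, 104, 102, 76, 55, 40, 56, 87, 100, 103, 95, 74, 58, 74, 91, 95, 83, 84, 109, 119, 119, 121]
0.008 16 [118, 118, 117, 103, 98, 103, 86, 62, 65, 63, 63, 64, 63, 62, 62, 63, 63, 62, 62, 62, 60, 65, 62, 63, 61, 63, 63, 62, 61, 63, 62, 62, 61, 62, 63, 64, 63, 62, 62, 62, 60, 61, 60, 61, 59, 62, 62, 62
[... 270 characters left out ...]
(-36), np.int64(-34), np.int64(-32), np.int64(-30), np.int64(-28), np.int64(-26), np.int64(-24), np.int64(-22), np.int64(-20), np.int64(-18), np.int64(-16), np.int64(-14), np.int64(-12), np.int64(-10), np.int64(-8), np.int64(-6), np.int64(-4), np.int64(-2), np.int64(0), np.int64(2), np.int64(4), np.int64(6), np.int64(8), np.int64(10), np.int64(12), np.int64(14), np.int64(16), np.int64(18), np.int64(20), np.int64(22), np.int64(24), np.int64(26), np.int64(28), np.int64(30), np.int64(32), np.int64(34), np.int64(36), np.int64(38), np.int64(40), np.int64(42), np.int64(44), np.int64(46), np.int64(48), np.int64(50), np.int64(52), np.int64(54), np.int64(56), np.int64(58), np.int64(60), np.int64(62)]
```

View pics/bar.png

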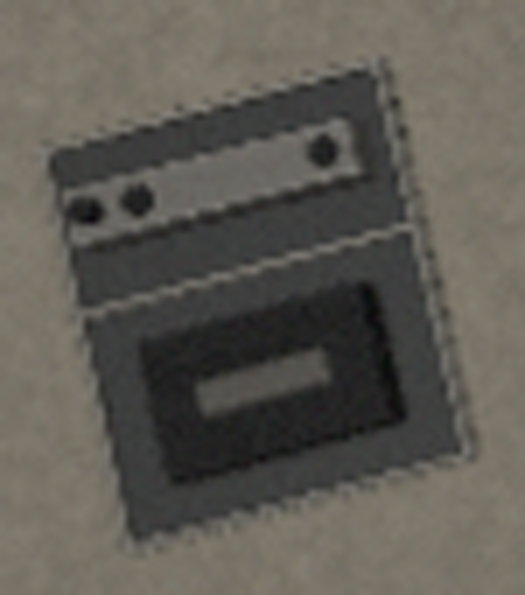

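The bar's ends read about -44 and +45 mm along the tray's y axis, inside the bay's ±52 mm, so it is centred and flat.

```bash
python3 -c "
from rig import bot
print(bot.job_done())"
```

```text
the job is handed in; nothing more can be done
None
```

The job is handed in: all five parts are set down in their bays in the order asked, and the spare weight, jar, wrench and look-alikes look unmoved in the final pictures. The arm finished after about 35 s of the 120 s allowed, and the judge's result was not shown.

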